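Set the kicker tester to its third click and fire it

TASK

Push the red slide lever on the kicker tester along its slot, away from the plain end, and stop it in its third click without running on to the fourth. Then press the orange fire button right down and let it come back up, and move clear. Push the lever from behind without taking hold of it, do not press the button before the lever is set, and leave the other things on the bench where they are.

Things in the scene. Friction and masses are not known exactly. Their poses are not given: they have to be found in the camera images.
- tester: kicker tester: fixed blue-grey box 90 (x) by 250 (y) by 45 mm tall, black slot along the middle of its top. Origin at the centre of its underside. Its +y runs along the slot, the way the lever is to be pushed. Beside the slot, on the -x side, a lighter grey bar marks the plain end, where the lever starts, and five white ticks 22 mm apart mark the clicks
- lever (a joint): red lever's way along the slot in m, 0 at the plain end, growing along the tester's +y, end stop at 0.147. It starts between 0 and 0.028 and slides freely up to 0.033 (about half a newton). Then it rests in five clicks: 0.055 (first), 0.077, 0.099 (third), 0.121, 0.143, with crests half-way between them (0.044, 0.066, 0.088, 0.110, 0.132)
- lever_push (a point): centre of the lever's back face, the face to push, which looks to the tester's -y. The lever is a red upright paddle 40 mm wide (tester x), 16 mm thick (tester y), 38 mm tall. This point is 25 mm above the tester's top (70 mm above the bench); the paddle reaches 19 mm above and below it. Axes as the tester's
- lever_top (a point): centre of the top of the red paddle, 44 mm above the tester's top. Pushing the lever out of a click takes about 5 N, which falls to next to nothing at the crest; past the crest the lever snaps ahead by itself, up to 11 mm, into the next click
- fire (a joint): how far the orange fire button is pressed, in m: 0 up, 0.006 fully down (about 5 N); it springs back by itself
- fire_top (a point): centre of the top of the orange fire button, a round cap 32 mm across on a small fixed grey housing that stands apart from the tester, to the left or to the right; pressed straight down
- drop_target: loose orange drop target, an upright plate 32 wide and 46 mm tall on a 30 by 32 mm foot, near the tester on the robot's side. Origin under its centre
- post: loose steel post with a grey rubber cap, 26 mm across, 40 mm tall, near the tester on the robot's side. Origin under its centre
- bracket: loose brass angle bracket, 40 by 60 mm, 38 mm tall, beyond the tester. Origin under its centre
- coil: loose copper coil on a white bobbin, 36 mm across, 40 mm tall, beyond the tester. Origin under its centre
- pinball_center (a point): centre of the steel pinball, 27 mm across, lying on a black rubber ring of 44 mm on the side away from the fire button
Things that resemble listed ones, but are neither listed nor needed, are in the scene too. Of the things like the part that bears fire, leave any that is turquoise; of the rest the larger one is meant.

How it is judged:
By the outcome, as a careful person would: the job done as asked, in the order asked, and still so for the second after the job is handed in, with the robot touching nothing.
It also fails if it takes over 70 s, if anything falls off the work surface, if the arm or the gripper's body presses on something with over 40 N, if the wrist force passes 120 N, or if a joint passes its speed limit or range.

ROBOT

A 6-joint arm with a two-finger parallel gripper is mounted at the origin on the work surface. World frame = base frame: x ahead of the robot, y to its left, z up, the work surface at z = 0. Lengths are in mm, angles in rad, forces in N, time in s.
With the tool pointing down it reaches from about 250 to 725 mm from the base axis. Payload 4 kg.
Tool frame: the origin (TCP) lies midway between the tips of the shut fingers; the grasp point (between the pads) lies grasp_offset behind it (grasp_offset is the distance from the TCP to the grasp point, in mm); z points along the fingers, y is the direction in which the jaws open and shut (so a half turn about z gives the same grasp; the last joint's range is limited). The gripper opens to 85 mm and grips with 20 to 120 N. Pads are 22 mm wide; open, the fingers measure 114 mm over their backs; the gripper's body (76 mm by 85 mm) begins 54 mm behind the grasp point. The pads swing forward as they close: fully open they stand 13 mm farther back than shut.
Start: joints at [0, 0.241, 0.005, 1.335, 0, 1.571], TCP at [499.999, -0, 231.306] pointing down, gripper open.
Joint ranges: [-2.72, 2.72], [-1.05, 1.87], [-1.09, 1.28], [-1.99, 2.15], [-1.42, 1.44], [-3.14, 3.14]. Speed limits (rad/s): [2.79, 2.79, 3.14, 3.14, 3.14, 3.14].

INTERFACE

Orientations are given as a rotation vector (axis times angle).
In Python, from bench import * gives the robot as it stands.
- The arm moves only by the tool arm_command, never from a script. Its argument "targets" is a list of rows, each a list of 7 numbers: the shift along the world's x, y, z scaled (see below), then the turn, a rotation vector about the world's x, y, z scaled (see below), then the gripper's target within -1 to 1 (fully open at 1, half-way at 0, shut at -1). A call has 1 to 12 rows; each row shifts and turns the pose as measured when the row begins; what a row does not reach is not made up. The controller multiplies each number of a shift by 600 mm and each number of a turn by 90 degrees. A row lasts 1/8 s, in which the tool goes at most 62.5 mm and 10.7 degrees, less where a joint would pass 70% of its speed; a pose out of reach is approached as far as the arm can. A call with a number of a shift or a turn outside -1 to 1 is refused whole. A call with a gripper value outside its range is refused whole. The fingers move at their own pace and stop on an object; "squeeze" is the grip in N (left out, the last holds). Time passes only in rows, so rows that do not move let the fingers close. It gives the time, the measured TCP pose, the force and the opening at its end, in the units of the state.
- read_state(): the state, without advancing time (a new reading comes with each control period).
- get_image(name): name is "scene" or "side" or "wrist"; returns a dict with "image" (420x560x3 uint8, red, green, blue), "fx", "fy", "cx", "cy" (pixels), "k1" (the pictures are not rectified: a ray, as slopes to the right and down, at radius r is drawn at 1 + k1 r^2 times it, then the intrinsics apply), "extrinsics" (4x4, takes a point from world to camera coordinates). Camera axes: x right, y down, z forward; pixel columns grow to the right and rows downward; lengths in mm; the calibration is good to about 2 mm. A picture is of the moment at which its call begins. There is no depth.
- close_job(): hands the job in, once; it reports no verdict.
Trained networks look in a picture, given as the dict that the camera call returned (one of the last four; its "shot" number tells which), for a name from the list of things; names that differ only in an ending like _2 or _b are one class to them, and where a whole thing is asked for, a point or a joint stands for the part that bears it (a point fixed in the world has none). Each returns a list of dicts, best first, with "p" (0 to 1); they miss things now and then, are a little off and sometimes report something else, mostly with a low value. They report only what shows in the picture. A call takes as long as a camera call. They do not tell look-alikes from the thing itself.
- find_in(picture, label): "location" ([x, y, z] in mm, in world coordinates, good to about 4 mm: the middle of the surface that is visible of it).
The state is a dict: "clock": time; "q": joint angles; "qvel": joint speeds; "effort": joint torques, N m; "position": TCP position; "eef_rot": TCP orientation; "ft_force": force on the tool from outside, world axes, zero at the start; "torque": the same for the moment, N m; "opening": finger opening in mm.
Only numpy, scipy, OpenCV 4.12 (cv2) and the standard library are available. Lean on these libraries where they do the work, as an engineer would, in place of code of your own. Each camera call takes 0.05 s, during which the arm holds its last target.

## Working session

There is one attempt and no reset: what is moved stays moved. The work goes in short steps, Python scripts to look and compute and a tool call to move; the robot and the scene stay as the last step left them, time stands still between calls to the robot, and variables do not carry over. Pictures are saved under pics/ and viewed, and the job is handed in when it is done.

Besides the shell and the picture viewer there is one more tool, called after "Request:" in YAML: its name, and indented under it one key for each argument. arm_command: Moves the arm, as the interface text tells. Shifts and turns lie within -1 to 1; 1 stands for 600 mm of shift or 90 degrees of turn. Its arguments: {"type":"object","properties":{"targets":{"type":"array"},"squeeze":{"type":"number"}},"required":["targets"]}

```bash
mkdir -p pics; ls; python3 - <<'E'
from bench import *
import cv2
s=read_state();print(s)
for n in("scene","side"):
    p=get_image(n);cv2.imwrite(f"pics/{n}0.png",p["image"][:,:,::-1])
    print(n,p["fx"],p["cx"],p["cy"],p["k1"],p["extrinsics"])
    for l in["tester","lever","fire","drop_target","post","bracket","coil","pinball_center","lever_top","lever_push","fire_top"]:
        print(l,[(r["p"].__round__(2),[round(float(v)) for v in r["location"]]) for r in find_in(p,l)])
E
```

```text
pics
{'clock': 0.0, 'q': array([-1.44803677e-05,  2.41417739e-01,  3.75132274e-03,  1.33518571e+00,
        4.82585810e-06,  1.57078673e+00]), 'qvel': array([ 0.00119688, -0.00070094,  0.0003168 , -0.00084655,  0.00034495,
        0.00092937]), 'effort': array([ 5.50268451e-04, -3.72315860e+01,  2.52406776e+01,  1.67737965e-02,
        2.29149265e-05,  1.14679995e-05]), 'position': array([ 4.99386552e+02, -5.76665299e-03,  2.30420906e+02]), 'eef_rot': array([-2.22041599, -2.22040513,  0.00227698]), 'ft_force': array([-0.20708648, -0.57787461,  0.55809606]), 'torque': array([-0.05070026, -0.05599425,  0.04011061]), 'opening': 85.11528105513081}
scene 452.7806355067308 283.23266998130646 214.02907132156727 -0.0010167534900485625 [[-1.22368878e-01  9.92441461e-01 -9.26303666e-03  5.87070475e+01]
 [ 7.61791435e-01  8.79389962e-02 -6.41825944e-01 -3.87195330e+02]
 [-6.36160095e-01 -8.55960225e-02 -7.66794402e-01  1.51697641e+03]
 [ 0.00000000e+00  0.00000000e+00  0.00000000e+00  1.00000000e+00]]
tester [(0.86, [606, -14, 47]), (0.63, [693, -66, 44])]
lever [(0.67, [594, -85, 83])]
fire [(
[... 542 characters left out ...]
83197117e+02]
 [ 2.37144140e-01 -7.03790954e-01 -6.69657337e-01  8.01388211e+02]
 [ 0.00000000e+00  0.00000000e+00  0.00000000e+00  1.00000000e+00]]
tester [(0.85, [580, 16, 48])]
lever [(0.83, [580, -82, 78]), (0.65, [492, -61, 5])]
fire [(0.83, [502, 287, 25]), (0.48, [416, 243, 22]), (0.45, [575, 248, 23]), (0.41, [575, 17, 48])]
drop_target [(0.74, [490, -58, 5])]
post [(0.76, [500, 62, 34])]
bracket [(0.88, [707, 32, 8])]
coil [(0.73, [682, -64, 35]), (0.62, [578, 16, 51])]
pinball_center [(0.51, [434, -283, 22])]
lever_top [(0.74, [585, -80, 78]), (0.41, [575, 16, 51])]
lever_push [(0.67, [584, -81, 78])]
fire_top [(0.85, [417, 245, 21]), (0.61, [582, 249, 16]), (0.59, [505, 286, 24])]
```

View pics/scene0.png

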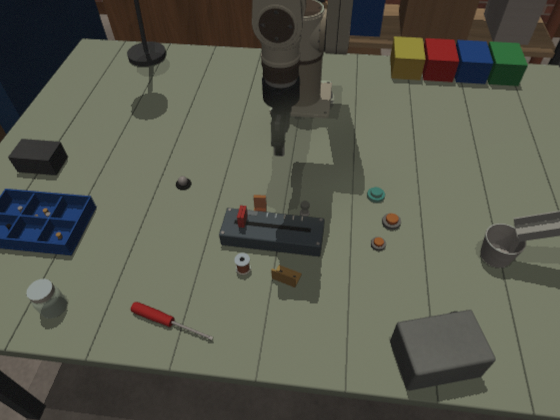

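View pics/side0.png

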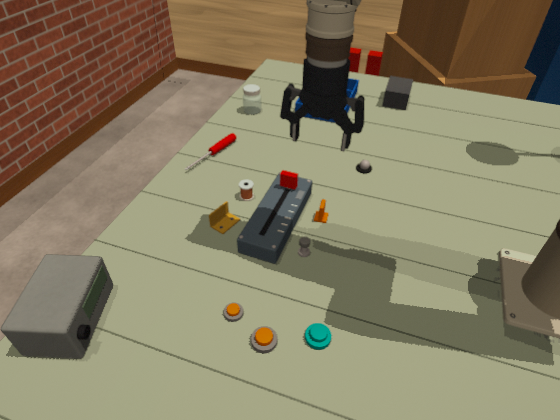

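The scene view shows the tester at (272,230), the red lever at (242,215) and the buttons at (391,220) large orange, (378,243) small orange and (376,194) turquoise. The large orange one is the target. I'll zoom in to get the tester's axis.

```bash
cat > h.py <<'E'
import numpy as np, cv2
def ray(p,u,v):
    K=[p["fx"],p["fy"],p["cx"],p["cy"]]
    x=(u-K[2])/K[0];y=(v-K[3])/K[1];X,Y=x,y
    for _ in range(20):
        f=1+p["k1"]*(X*X+Y*Y);X,Y=x/f,y/f
    E=p["extrinsics"];R=E[:3,:3];t=E[:3,3]
    return -R.T@t,R.T@np.array([X,Y,1])
def onz(p,u,v,z):
    c,d=ray(p,u,v);return c+d*(z-c[2])/d[2]
def proj(p,P):
    c=p["extrinsics"][:3,:3]@np.array(P,float)+p["extrinsics"][:3,3]
    x,y=c[0]/c[2],c[1]/c[2];f=1+p["k1"]*(x*x+y*y)
    return p["fx"]*x*f+p["cx"],p["fy"]*y*f+p["cy"]
def crop(p,u0,v0,w,h,k,fn):
    im=p["image"][v0:v0+h,u0:u0+w,::-1]
    cv2.imwrite(fn,cv2.resize(im,None,fx=k,fy=k,interpolation=cv2.INTER_CUBIC))
E
python3 - <<'E'
from bench import *
from h import *
p=get_image("scene");crop(p,210,190,130,75,6,"pics/c1.png")
p=get_image("side");crop(p,230,160,110,105,5.7,"pics/c2.png")
E
```

```text
(no output)
```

View pics/c1.png

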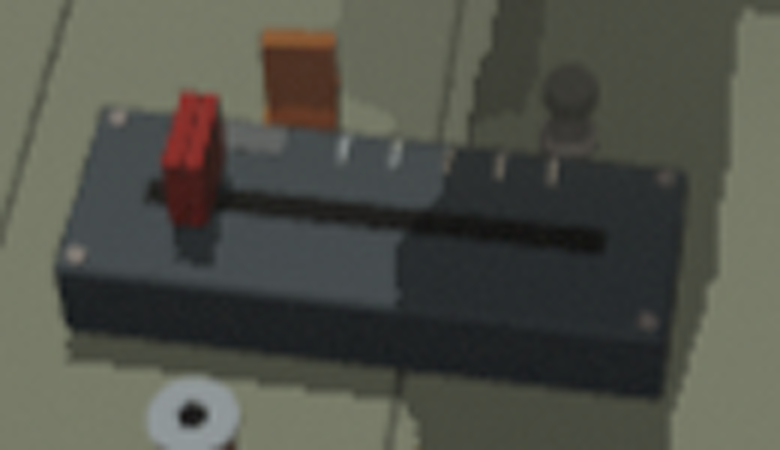

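View pics/c2.png

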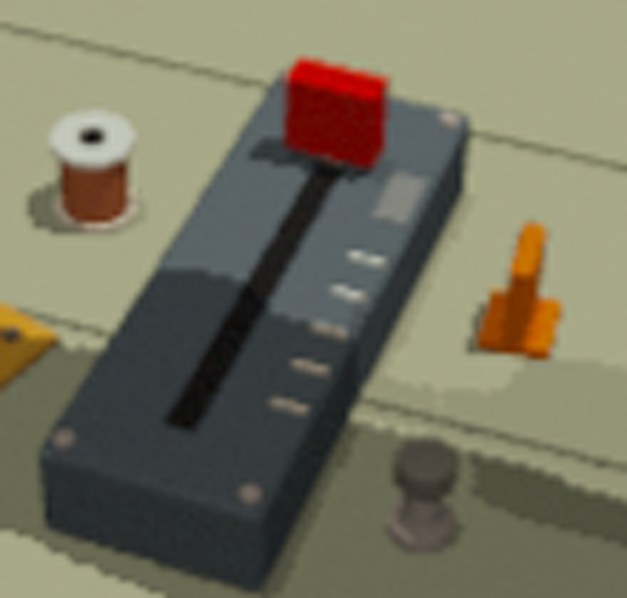

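```bash
python3 - <<'E'
from bench import *
from h import *
from scipy.optimize import least_squares
ps=get_image("scene");pd=get_image("side")
f=lambda c,k,o:((c[0]+.5)/k-.5+o[0],(c[1]+.5)/k-.5+o[1])
S=[f(c,6,(210,190)) for c in[(105,105),(687,178),(668,332),(58,272)]]
D=[f(c,5.7,(230,160)) for c in[(465,128),(265,522),(45,455),(278,72)]]
L=[(-45,-125),(-45,125),(45,125),(45,-125)]
def W(x,a,z=45):
    c,s=np.cos(x[2]),np.sin(x[2]);return [x[0]+c*a[0]-s*a[1],x[1]+s*a[0]+c*a[1],z]
def res(x,which):
    r=[]
    for p,q in which:
        for a,u in zip(L,q): r+=list(np.subtract(proj(p,W(x,a)),u))
    return r
for w in([(ps,S)],[(pd,D)],[(ps,S),(pd,D)]):
    o=least_squares(res,[590,0,0],args=(w,),x_scale=[10,10,.1]);print(o.x,np.round(o.fun,1))
x=o.x
# ticks: scene and side, in tester frame
def loc(P):
    c,s=np.cos(x[2]),np.sin(x[2]);d=np.array(P[:2])-x[:2];return np.round([c*d[0]+s*d[1],-s*d[0]+c*d[1]],1)
for u in[(343,151),(396,156),(448,161),(500,167),(552,172),(150,192),(605,240)]: print("scene",loc(onz(ps,*f(u,6,(210,190)),45)))
for u in[(366,259),(348,294),(328,330),(309,367),(289,406),(322,170),(183,420)]: print("side",loc(onz(pd,*f(u,5.7,(230,160)),45)))
# lever top corners at z=89
for u in[(184,92),(218,95),(207,161),(165,157)]: print("sctop",loc(onz(ps,*f(u,6,(210,190)),89)))
for u in[(298,60),(386,76),(383,97),(289,80)]: print("sidetop",loc(onz(pd,*f(u,5.7,(230,160)),89)))
for n,p in(("s",ps),("d",pd)):
    im=p["image"].astype(int);m=(im[...,0]>150)&(im[...,1]<140)&(im[...,1]>50)&(im[...,2]<80)
    k,_,st,ce=cv2.connectedComponentsWithStats(m.astype(np.uint8))
    for i in range(1,k):
        if st[i,4]>15: print(n,st[i],onz(p,*ce[i],25).round(1))
E
```

```text
[ 5.86286852e+02 -1.33889387e+01 -2.47912013e-02] [-0.4 -0.2  0.8 -1.8  0.5  1.7 -0.9 -0.1]
[ 5.83941612e+02 -1.00288573e+01 -1.62216882e-02] [ 1.3 -2.2  0.5  0.8 -1.4  0.8 -0.2 -0.5]
[ 5.85040570e+02 -1.22092068e+01 -1.87631316e-02] [ 0.  -0.3  1.2 -2.4  1.2  1.  -0.3 -0.2  1.2 -2.8  0.2 -0.1 -1.6 -0.1
 -0.2 -1.1]
scene [-32.4 -20.6]
scene [-32.7   1.7]
scene [-32.9  23.6]
scene [-32.5  45.4]
scene [-32.8  67.1]
scene [ -0. -96.]
scene [-0.1 92.5]
side [-33.  -19.3]
side [-33.    2.7]
side [-32.5  24.8]
side [-32.6  46.5]
side [-32.7  68.6]
side [  2.2 -65. ]
side [ 1.5 89.6]
sctop [-18.4 -81.8]
sctop [-18.7 -67.8]
sctop [ 15.9 -65.4]
sctop [ 16.1 -82.3]
sidetop [ 18.4 -77.9]
sidetop [-18.7 -80.9]
sidetop [-22.  -67.4]
sidetop [ 17.2 -64. ]
d [357  21   9   4  19] [  653.8 -1401.1    25. ]
d [387  22  11   4  22] [  511.6 -1435.9    25. ]
d [187  39  11   4  17] [1286.4 -899.2   25. ]
d [286  53  13   4  26] [ 845.4 -900.7   25. ]
d [253  61   9   4  17] [ 944.2 -787.6   25. ]
d [438  77   7   7  17] [ 262.8 -890.3   25. ]
d [320 199   6  10  39] [495.8 -80.5  25. ]
d [322 212   6  10  42] [479.4 -38.5  25. ]
d [227 303  13  11 118] [576.4 254.9  25. ]
d [255 327  18  17 224] [503.6 286.   25. ]
```

Larger orange button is at about (505,285). The tester is at (585,-12) with yaw about -0.019. The ticks sit at tester y = -20, 2, 24, 46 and 68, and the lever centre is at about -74, so q is about 0.001. I'll shut the gripper and move behind the lever.

Request:
arm_command:
  targets:
    - [0.035,-0.051,-0.05,0,0,0,-1]
    - [0.035,-0.051,-0.05,0,0,0,-1]
    - [0.035,-0.051,-0.05,0,0,0,-1]
    - [0.035,-0.051,-0.05,0,0,0,-1]
    - [0,0,0,0,0,0,-1]
    - [0,0,0,0,0,0,-1]

```text
clock: 2.15
position: [587.2, -125.0, 108.9]
eef_rot: [2.217, 2.223, 0.006]
ft_force: [0.1, 0.4, 0.6]
opening: -0.0
```

Request:
arm_command:
  targets:
    - [-0.006,0,-0.04,0,0,0,-1]
    - [0,0,-0.04,0,0,0,-1]
    - [0,0,0,0,0,0,-1]

```text
clock: 2.52
position: [584.7, -122.5, 64.7]
eef_rot: [2.21, 2.223, 0.012]
ft_force: [-0.7, -0.8, 0.2]
opening: -0.1
```

```bash
python3 - <<'E'
from bench import *
from h import *
print(read_state()["position"])
p=get_image("scene");crop(p,200,150,150,112,5,"pics/d1.png")
p=get_image("side");crop(p,230,130,140,112,5,"pics/d2.png")
E
```

```text
[ 584.71788819 -122.54011951   64.707029  ]
```

View pics/d1.png

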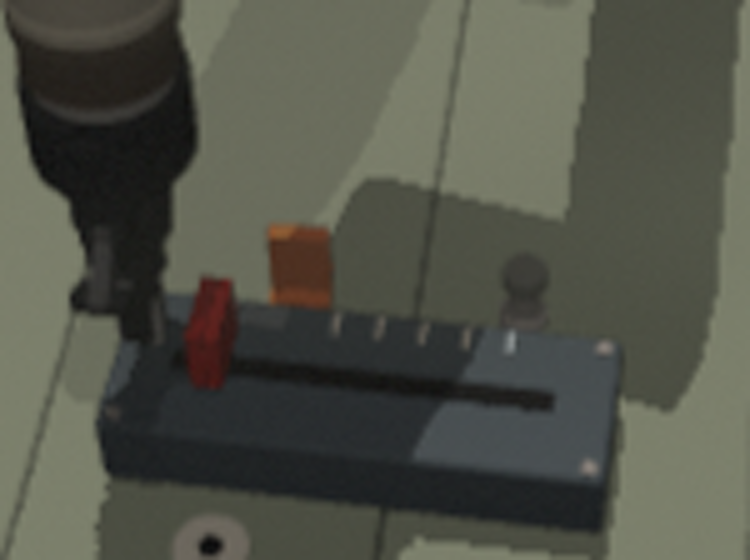

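View pics/d2.png

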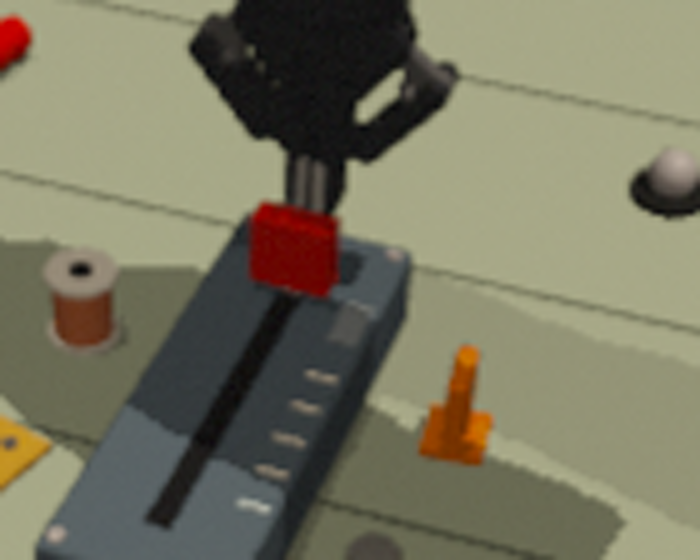

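Request:
arm_command:
  targets:
    - [0,0.02,-0.008,0,0,0,-1]
    - [0,0.02,0,0,0,0,-1]
    - [0,0.02,0,0,0,0,-1]
    - [0.0,0,0,0,0,0,-1]
    - [0.0,0,0,0,0,0,-1]

```text
clock: 3.25
position: [588.8, -84.1, 65.4]
eef_rot: [2.202, 2.218, 0.02]
ft_force: [0.5, -1.8, -0.9]
opening: -0.3
```

```bash
cat >> h.py <<'E'
X=[585.04,-12.2,-0.01876]
def tl(P):
    c,s=np.cos(X[2]),np.sin(X[2]);d=np.array(P[:2])-X[:2];return np.round([c*d[0]+s*d[1],-s*d[0]+c*d[1]],1)
def lever(p,n):
    im=p["image"].astype(int);m=(im[...,0]>90)&(im[...,1]<45)&(im[...,2]<50)
    m[:150]=0;m[270:]=0;m[:,:210]=0;m[:,360:]=0
    k,lab,st,ce=cv2.connectedComponentsWithStats(m.astype(np.uint8))
    i=1+np.argmax(st[1:,4]);
    # predict mask centroid as function of lever q; solve
    best=[]
    from scipy.optimize import minimize_scalar
    def bb(yc):
        c,s=np.cos(X[2]),np.sin(X[2])
        pts=[proj(p,[X[0]+c*a-s*(yc+b),X[1]+s*a+c*(yc+b),z]) for a in(-20,20) for b in(-8,8) for z in(51,89)]
        hull=cv2.convexHull(np.float32(pts));mm=cv2.moments(hull)
        return np.array([mm["m10"]/mm["m00"],mm["m01"]/mm["m00"]])
    r=minimize_scalar(lambda y:np.sum((bb(y)-ce[i])**2),bounds=(-90,90),method="bounded")
    return st[i],ce[i].round(1),"yc",round(r.x,1),"resid",(bb(r.x)-ce[i]).round(1)
def look(tag):
    from bench import get_image,read_state
    s=read_state();print(s["clock"],s["position"].round(1),s["ft_force"].round(1))
    out=[]
    for n,o in(("scene",(200,150)),("side",(200,150))):
        p=get_image(n);print(n,lever(p,n))
        u,v=o;out.append(cv2.resize(p["image"][v:v+110,u:u+150,::-1],None,fx=2.66,fy=2.66,interpolation=cv2.INTER_CUBIC))
    cv2.imwrite(f"pics/{tag}.png",np.hstack(out))
E
python3 -c "from h import *;look('e1')"
```

```text
3.25 [588.8 -84.1  65.4] [ 0.5 -1.8 -0.9]
scene (array([252, 218,   1,   1,   1], dtype=int32), array([252., 218.]), 'yc', np.float64(-50.1), 'resid', array([ 0.1, -1. ]))
side (array([277, 176,  17,  19, 264], dtype=int32), array([284.7, 185.1]), 'yc', np.float64(-49.7), 'resid', array([0.3, 0.2]))
```

View pics/e1.png

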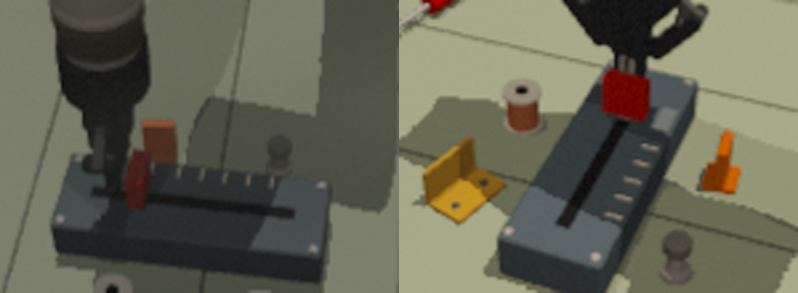

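Request:
arm_command:
  targets:
    - [-0.006,0.01,-0.004,0,0,0,-1]
    - [0,0.01,0,0,0,0,-1]
    - [0,0,0,0,0,0,-1]
    - [0.0,0,0,0,0,0,-1]

```text
clock: 3.85
position: [585.0, -75.3, 62.9]
eef_rot: [2.203, 2.21, 0.014]
ft_force: [-0.1, -2.5, -0.4]
opening: -0.0
```

```bash
sed -i 's/m=(im\[...,0\]>90).*/m=(im[...,0]>60)\&(im[...,0]>2.6*im[...,1])\&(im[...,0]>2.2*im[...,2])/' h.py
python3 -c "from h import *;look('e2')"
```

```text
3.85 [585.  -75.3  62.9] [-0.1 -2.5 -0.4]
scene (array([251, 221,   5,   7,  12], dtype=int32), array([252.5, 224.2]), 'yc', np.float64(-47.4), 'resid', array([ 0.7, -7. ]))
side (array([275, 179,  18,  19, 286], dtype=int32), array([283.6, 187.6]), 'yc', np.float64(-40.5), 'resid', array([0., 0.]))
```

Request:
arm_command:
  targets:
    - [0,0.01,0,0,0,0,-1]
    - [0,0.01,0,0,0,0,-1]
    - [0,0,0,0,0,0,-1]
    - [0.0,0,0,0,0,0,-1]

```text
clock: 4.45
position: [584.7, -61.4, 62.7]
eef_rot: [2.204, 2.213, 0.017]
ft_force: [-0.7, -0.2, 0.6]
opening: 0.0
```

```bash
python3 -c "from h import *;look('e3')"
```

```text
4.45 [584.7 -61.4  62.7] [-0.7 -0.2  0.6]
scene (array([260, 218,   6,   3,  13], dtype=int32), array([262.8, 219.2]), 'yc', np.float64(-23.6), 'resid', array([ 0.1, -1.1]))
side (array([271, 184,  19,  20, 296], dtype=int32), array([280.2, 193.2]), 'yc', np.float64(-19.0), 'resid', array([0.2, 0.1]))
```

First click: lever at yc -19, so q = yc+74 and contact is at q ≈ TCP_y+108.6. Crest 2 should come at TCP y ≈ -42.6.

Request:
arm_command:
  targets:
    - [0,0.01,0,0,0,0,-1]
    - [0,0.01,0,0,0,0,-1]
    - [0,0.008,0,0,0,0,-1]
    - [0,0,0,0,0,0,-1]
    - [0.0,0,0,0,0,0,-1]

```text
clock: 5.18
position: [584.9, -44.8, 62.7]
eef_rot: [2.204, 2.21, 0.014]
ft_force: [0.7, -1.6, -0.8]
opening: -0.0
```

```bash
python3 -c "from h import *;look('e4')"
```

```text
5.175 [584.9 -44.8  62.7] [ 0.7 -1.6 -0.8]
scene (array([264, 219,   6,  11,  32], dtype=int32), array([266.9, 224.9]), 'yc', np.float64(-12.3), 'resid', array([ 0.7, -6.3]))
side (array([270, 187,  19,  19, 294], dtype=int32), array([278.7, 195.6]), 'yc', np.float64(-9.9), 'resid', array([0.2, 0.1]))
```

Close to crest 2 (q≈0.064).

Request:
arm_command:
  targets:
    - [0,0.008,0,0,0,0,-1]
    - [0,0,0,0,0,0,-1]
    - [0.0,0,0,0,0,0,-1]

```text
clock: 5.65
position: [584.7, -38.9, 62.6]
eef_rot: [2.205, 2.212, 0.016]
ft_force: [0.0, 0.4, -1.1]
opening: 0.0
```

```bash
python3 -c "from h import *;look('e5')"
```

```text
5.65 [584.7 -38.9  62.6] [ 0.   0.4 -1.1]
scene (array([269, 226,   3,   4,   9], dtype=int32), array([270.3, 227.3]), 'yc', np.float64(-3.3), 'resid', array([ 0.9, -8.3]))
side (array([268, 190,  19,  20, 297], dtype=int32), array([276.7, 199.2]), 'yc', np.float64(3.2), 'resid', array([0.2, 0.1]))
```

Second click (q≈0.077). Repeating the same increments.

Request:
arm_command:
  targets:
    - [0,0.01,0,0,0,0,-1]
    - [0,0.01,0,0,0,0,-1]
    - [0,0.006,0,0,0,0,-1]
    - [0,0,0,0,0,0,-1]
    - [0.0,0,0,0,0,0,-1]

```text
clock: 6.38
position: [584.9, -23.8, 62.7]
eef_rot: [2.205, 2.209, 0.013]
ft_force: [-0.9, -2.5, -0.2]
opening: 0.2
```

```bash
python3 -c "from h import *;look('e6')"
```

```text
6.375 [584.9 -23.8  62.7] [-0.9 -2.5 -0.2]
scene (array([273, 224,   6,   7,  23], dtype=int32), array([275.3, 227.3]), 'yc', np.float64(8.7), 'resid', array([ 0.8, -7.7]))
side (array([266, 192,  20,  20, 307], dtype=int32), array([275.4, 201.3]), 'yc', np.float64(10.9), 'resid', array([0.3, 0.2]))
```

Request:
arm_command:
  targets:
    - [0,0.008,0,0,0,0,-1]
    - [0,0,0,0,0,0,-1]
    - [0.0,0,0,0,0,0,-1]

```text
clock: 6.85
position: [584.8, -17.7, 62.7]
eef_rot: [2.205, 2.211, 0.015]
ft_force: [0.7, 0.1, 0.0]
opening: -0.1
```

```bash
python3 -c "from h import *;look('e7')"
```

```text
6.85 [584.8 -17.7  62.7] [0.7 0.1 0. ]
scene (array([278, 218,   7,  13,  35], dtype=int32), array([280.6, 222.8]), 'yc', np.float64(20.4), 'resid', array([ 0.3, -2.7]))
side (array([264, 196,  19,  20, 314], dtype=int32), array([273. , 205.4]), 'yc', np.float64(25.2), 'resid', array([0.3, 0.2]))
```

View pics/e7.png

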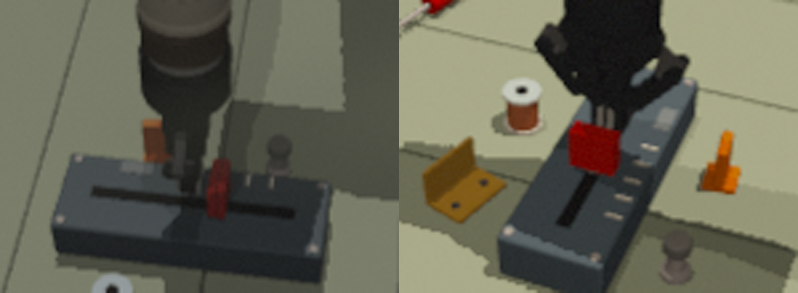

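The lever (left half at (218,188), right half at (594,148)) rests at the third tick at yc≈25, and there is no push force. I'll back off and rise.

Request:
arm_command:
  targets:
    - [0,-0.02,0,0,0,0,-1]
    - [0,0,0.08,0,0,0,-1]
    - [0,0,0.08,0,0,0,-1]
    - [0,0,0,0,0,0,-1]

```text
clock: 7.45
position: [583.6, -32.7, 160.2]
eef_rot: [2.208, 2.21, 0.012]
ft_force: [-0.3, -0.3, 0.2]
opening: 0.2
```

```bash
python3 - <<'E'
from h import *
look('e8')
from bench import *
ps=get_image("scene");pd=get_image("side")
for n,p in(("s",ps),("d",pd)):
    for l in("fire","fire_top"):print(n,l,[(round(r["p"],2),np.round(r["location"],1)) for r in find_in(p,l)])
    im=p["image"].astype(int);h=cv2.cvtColor(p["image"],cv2.COLOR_RGB2HSV)
    m=(h[...,0]<16)&(h[...,0]>4)&(h[...,1]>190)&(h[...,2]>100)
    k,_,st,ce=cv2.connectedComponentsWithStats(m.astype(np.uint8))
    for i in range(1,k):
        q=onz(p,*ce[i],24)
        if st[i,4]>15 and q[1]>200: print(n,st[i],ce[i].round(1),[onz(p,*ce[i],z).round(1) for z in(15,25,35)])
a=ps["image"][175:265,350:425,::-1];b=pd["image"][280:370,200:345,::-1]
cv2.imwrite("pics/f.png",np.hstack([cv2.resize(x,None,fx=3.6,fy=3.6,interpolation=cv2.INTER_CUBIC) for x in(a,b)]))
E
```

```text
7.45 [583.6 -32.7 160.2] [-0.3 -0.3  0.2]
scene (array([278, 216,   7,   8,  26], dtype=int32), array([280.5, 219.7]), 'yc', np.float64(19.4), 'resid', array([-0. ,  0.3]))
side (array([264, 196,  19,  20, 314], dtype=int32), array([273. , 205.4]), 'yc', np.float64(25.2), 'resid', array([0.3, 0.2]))
s fire [(0.47, array([421.4, 244. ,  21.7])), (0.39, array([584.5, 247.2,  13.9]))]
s fire_top [(0.69, array([420.6, 242.4,  21.5])), (0.18, array([497.7, -59.4,  25.2]))]
d fire [(0.85, array([504.7, 286.1,  21.5])), (0.6, array([416.6, 246.6,  19.5]))]
d fire_top [(0.77, array([414. , 246.6,  24. ])), (0.76, array([508.3, 288.3,  22.3])), (0.58, array([581.5, 247.2,  15.3]))]
d [227 311  12   5  23] [232.3 313.7] [array([575.8, 260.2,  15. ]), array([572.5, 265.8,  25. ]), array([569.2, 271.5,  35. ])]
d [255 335  17  11  46] [262.4 342.2] [array([503. , 294.6,  15. ]), array([500.8, 299.7,  25. ]), array([498.7, 304.9,  35. ])]
```

View pics/f.png

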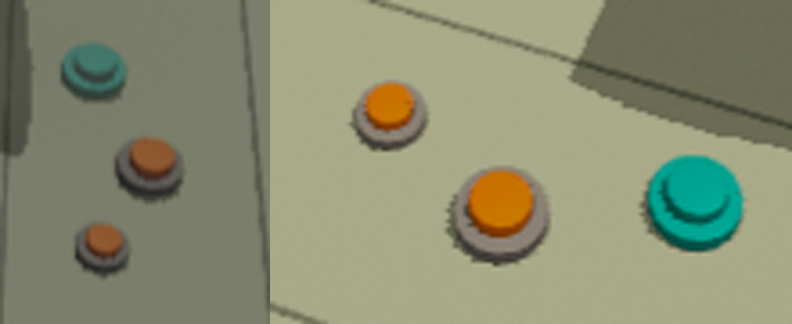

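```bash
python3 - <<'E'
from h import *
from bench import *
ps=get_image("scene");pd=get_image("side")
f=lambda c,o:((c[0]+.5)/3.6-.5+o[0],(c[1]+.5)/3.6-.5+o[1])
c1,d1=ray(ps,*f((153,155),(350,175)));c2,d2=ray(pd,*f((230,199),(200,280)))
s=np.linalg.lstsq(np.c_[d1,-d2],c2-c1,rcond=None)[0]
A=c1+s[0]*d1;B=c2+s[1]*d2;print(A.round(1),B.round(1))
E
```

```text
[504.9 283.5  20.2] [505.  283.6  20.2]
```

Request:
arm_command:
  targets:
    - [-0.022,0.088,0,0,0,0,-1]
    - [-0.022,0.088,0,0,0,0,-1]
    - [-0.022,0.088,0,0,0,0,-1]
    - [-0.022,0.088,0,0,0,0,-1]
    - [-0.022,0.088,0,0,0,0,-1]
    - [-0.022,0.08,0,0,0,0,-1]
    - [0,0,-0.05,0,0,0,-1]
    - [0,0,-0.05,0,0,0,-1]
    - [0,0,0,0,0,0,-1]

```text
clock: 9.07
position: [497.6, 291.0, 91.8]
eef_rot: [2.211, 2.217, 0.004]
ft_force: [-0.6, -0.3, 1.3]
opening: 0.2
```

Request:
arm_command:
  targets:
    - [0.012,-0.011,-0.04,0,0,0,-1]
    - [0,0,-0.035,0,0,0,-1]
    - [0,0,0,0,0,0,-1]
    - [0,0,0,0,0,0,-1]

```text
clock: 9.57
position: [508.4, 285.3, 51.1]
eef_rot: [2.211, 2.214, 0.014]
ft_force: [-0.6, -0.1, -0.4]
opening: 0.0
```

```bash
python3 - <<'E'
from h import *
from bench import *
print(read_state()["position"])
ps=get_image("scene");pd=get_image("side")
a=ps["image"][155:265,340:440,::-1];b=pd["image"][250:360,200:320,::-1]
cv2.imwrite("pics/g.png",np.hstack([cv2.resize(x,None,fx=3.6,fy=3.6,interpolation=cv2.INTER_CUBIC) for x in(a,b)]))
E
```

```text
[508.3690963  285.25593728  51.09691607]
```

View pics/g.png

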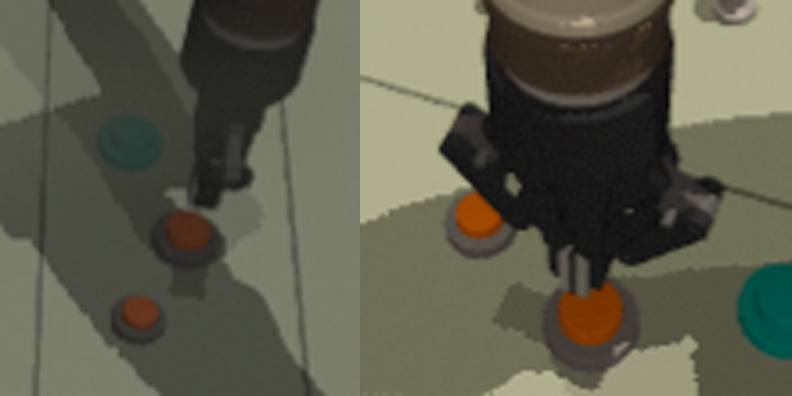

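```bash
python3 - <<'E'
from h import *
from bench import *
P=read_state()["position"];print(P)
for n,o,ox in(("scene",(340,155),0),("side",(200,250),360)):
    p=get_image(n)
    for Q in(P,P+[0,11,0],P-[0,11,0],[505,283.5,22]):
        u=np.array(proj(p,Q));print(n,u.round(1),((u-o)*3.6+[ox,0]).round())
E
```

```text
[508.27636601 285.34741945  51.04875417]
scene [395.1 211. ] [198. 201.]
scene [399.6 211.3] [214. 203.]
scene [390.6 210.6] [182. 200.]
scene [392.3 217.3] [188. 224.]
side [261.1 325.7] [580. 272.]
side [258.7 331.2] [571. 292.]
side [263.4 320.3] [588. 253.]
side [263.5 334.3] [589. 304.]
```

Request:
arm_command:
  targets:
    - [-0.005,-0.004,-0.03,0,0,0,-1]
    - [0,0,-0.01,0,0,0,-1]
    - [0,0,0,0,0,0,-1]

```text
clock: 10.15
position: [506.2, 283.8, 28.4]
eef_rot: [2.209, 2.214, 0.02]
ft_force: [0.0, -0.7, 0.1]
opening: 0.0
```

Request:
arm_command:
  targets:
    - [0,0,-0.007,0,0,0,-1]
    - [0,0,-0.003,0,0,0,-1]
    - [0,0,0,0,0,0,-1]

```text
clock: 10.52
position: [507.2, 284.4, 23.2]
eef_rot: [2.209, 2.214, 0.023]
ft_force: [-0.2, 0.1, 0.2]
opening: 0.1
```

Request:
arm_command:
  targets:
    - [0,0,-0.006,0,0,0,-1]
    - [0,0,-0.003,0,0,0,-1]
    - [0,0,0,0,0,0,-1]

```text
clock: 10.9
position: [507.6, 284.7, 18.6]
eef_rot: [2.209, 2.214, 0.025]
ft_force: [-0.2, -0.2, 3.7]
opening: -0.2
```

Contact, and the spring is compressing. I'll continue in small steps until it bottoms out.

Request:
arm_command:
  targets:
    - [0,0,-0.006,0,0,0,-1]
    - [0,0,-0.003,0,0,0,-1]
    - [0,0,0,0,0,0,-1]

```text
clock: 11.28
position: [507.7, 284.7, 16.7]
eef_rot: [2.208, 2.213, 0.028]
ft_force: [-2.1, -0.8, 4.1]
opening: 0.2
```

Request:
arm_command:
  targets:
    - [0,0,-0.008,0,0,0,-1]
    - [0,0,0,0,0,0,-1]

```text
clock: 11.52
position: [507.9, 284.9, 16.9]
eef_rot: [2.208, 2.213, 0.032]
ft_force: [-2.2, -0.1, 3.8]
opening: -0.0
```

Request:
arm_command:
  targets:
    - [0,0,-0.01,0,0,0,-1]
    - [0,0,-0.01,0,0,0,-1]

```text
clock: 11.78
position: [508.6, 285.3, 15.2]
eef_rot: [2.206, 2.212, 0.039]
ft_force: [-16.7, -8.3, 48.4]
opening: -0.4
```

Hard stop reached (48 N at the fingertips, z≈15, about 6 mm of travel). Rising straight up.

Request:
arm_command:
  targets:
    - [0,0,0.01,0,0,0,-1]
    - [0,0,0.03,0,0,0,-1]
    - [0,0,0.08,0,0,0,-1]
    - [0,0,0.08,0,0,0,-1]
    - [-0.08,-0.03,0.02,0,0,0,-1]
    - [-0.06,-0.08,0,0,0,0,-1]
    - [0,-0.08,0,0,0,0,-1]
    - [0,0,0,0,0,0,-1]
    - [0,0,0,0,0,0,-1]

```text
clock: 12.9
position: [423.1, 170.0, 150.8]
eef_rot: [2.204, 2.212, 0.048]
ft_force: [-0.3, 0.3, -1.0]
opening: -0.1
```

```bash
python3 - <<'E'
from h import *
from bench import *
look('k')
ps=get_image("scene");pd=get_image("side")
cv2.imwrite("pics/m.png",np.hstack([ps["image"][140:300,170:430,::-1],pd["image"][130:290,200:400,::-1]]).repeat(1,0));
a=ps["image"][175:265,350:425,::-1];b=pd["image"][280:370,200:345,::-1]
cv2.imwrite("pics/n.png",np.hstack([cv2.resize(x,None,fx=3.6,fy=3.6,interpolation=cv2.INTER_CUBIC) for x in(a,b)]))
for n,p in(("s",ps),("d",pd)):
    for l in("fire_top","drop_target","post","bracket","coil","pinball_center"):print(n,l,[(round(r["p"],2),np.round(r["location"])) for r in find_in(p,l)])
E
```

```text
12.9 [423.1 170.  150.8] [-0.3  0.3 -1. ]
scene (array([278, 212,   8,  11,  51], dtype=int32), array([281.7, 217.8]), 'yc', np.float64(21.6), 'resid', array([-0.2,  2.3]))
side (array([264, 195,  20,  21, 319], dtype=int32), array([273. , 205.1]), 'yc', np.float64(24.6), 'resid', array([0.4, 0.2]))
s fire_top [(0.55, array([510., 283.,  19.]))]
s drop_target [(0.46, array([499., -62.,  25.]))]
s post [(0.58, array([505.,  59.,  32.]))]
s bracket [(0.55, array([711.,  38.,   6.]))]
s coil [(0.52, array([694., -67.,  41.]))]
s pinball_center []
d fire_top [(0.61, array([415., 243.,  23.])), (0.56, array([505., 289.,  25.])), (0.51, array([582., 248.,  15.]))]
d drop_target []
d post [(0.65, array([576.,  17.,  49.])), (0.48, array([498.,  64.,  32.]))]
d bracket [(0.7, array([707.,  33.,   6.]))]
d coil [(0.83, array([683., -65.,  36.]))]
d pinball_center []
```

View pics/n.png

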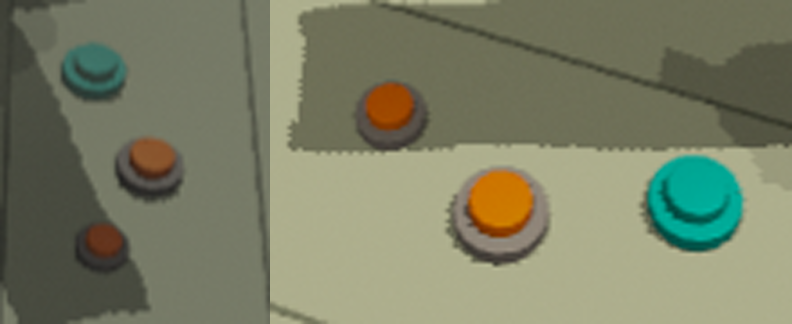

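View pics/m.png

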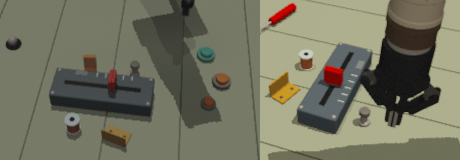

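The button at (500,200) is back up. The lever is on the third tick, and the other things are where they were. The arm is clear, so I'm handing in.

```bash
python3 -c "
from bench import *
print(close_job())"
```

```text
the job is handed in; nothing more can be done
None
```

The job is done and handed in at about 13 s on the robot's clock, within the 70 s limit; no verdict came back.

- **Lever:** I pushed it from behind with the shut fingers, one click at a time, and stopped it in the third click. The side camera put it at about 25 mm along the tester, against the third tick at 24 mm. It still read 24.6 mm after the button press.
- **Button:** I then pressed the larger orange fire button until it hit its stop at z ≈ 15 mm, about 6 mm of travel. I released it, moved the arm clear, and the pictures showed it back up.
- **Other things:** The bracket, coil and post were found where they had been, to within the networks' error. The drop target was found only in the scene view, also in place. The networks did not find the pinball in the last pictures; I saw it only by eye in the scene picture, so its position was not measured.

**Disagreements and limits:**
- **Scene-camera lever reading:** The scene camera's automatic reading of the lever was unreliable because the arm shaded it. It gave 19–22 mm, so I relied on the side camera and the tick marks.
- **Press force:** The force at the button's stop peaked at a measured 48 N. That was through the fingertips, not the arm or gripper body, and well below the 120 N wrist limit.

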